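# Shut and latch the dust extractor's filter hatch

### The job

Swing the open filter hatch of the bench dust extractor fully shut, then press the disc of its quarter-turn fastener down against the spring with the fingertips, turn it by its wing clockwise ninety degrees while it is held down, and let it rise gently so that its cam catches. Leave the hatch shut and the fastener caught. Never press on the fastener with more than about 25 N, which would push its bush through the thin hatch, never force it round while it is not free to turn, and do not disturb the tools and wood lying about.

Things in the scene. Friction and masses are not known exactly. Their poses are not given: they have to be found in the camera images.
- collector: Bench dust extractor: fixed grey steel box, 220 mm (its x, front to back) by 300 (its y) by 130 high. Origin at the centre of its underside, z up, -x the front. Shut, the hatch lies on its top from x -65 to +95, y -130 to +40 mm. Beside it a fixed round speed dial (30 mm wide, 18 high, at x -75, y +95; not used) and a loose whetstone. An inlet stub sticks out 35 mm at +y.
- hatch (a joint): Hatch angle in rad: 0 is fully shut, against a dead stop. It stands open at the start (0.45 to 0.9) and stays where it is left, as its hinge is stiff: a few newtons pushed down on its top face close it. The hatch is a flat aluminium plate, 160 mm from hinge to free edge, 170 mm wide, 6 mm thick, 0.35 kg.
- hatch_hinge (a point): Middle of the hinge line, at the hatch's far edge and underside: x +95, y -45, z 130 mm in the extractor's frame. The hinge line runs along the extractor's y.
- stud_axis (a point): Point on the hatch's top face where the fastener's axis passes through, on the hatch's middle line, 115 mm from the hinge line; with the hatch shut at x -20, y -45, z 136 mm in the extractor's frame. Moves with the hatch; its z axis, square to the hatch and upward, is the fastener's axis; its x points to the hinge.
- stud (a joint): Turn of the fastener in rad, clockwise seen from above: about 0 is open (wing along the hinge line), 1.57 (90 degrees) is locked (wing square to the hinge line); stops at -0.15 and 1.75. Turning takes little torque (under 0.2 N m).
- disc_nominal (a point): Centre of the disc's top at nominal height, 17 mm above the hatch's top face; fixed to the hatch, not to the head. The head is a dark steel disc, 48 mm across, 6 thick, with an upright steel wing on it, 10 mm thick, 36 long, 20 high. The disc is screwed on 0 to 16 mm higher than this, unmeasured: straddle the wing and feel for the disc with the fingertips on either side of it.
- wing (a joint): How far the wing is sunk, in m (0 fully up, 0.016 at most). The wing turns the fastener but does not press it: pushed or dragged down by a grip it sinks through a slot in the disc against a weak spring (about 1 N). Only the disc presses: the fingertips rest on it on both sides while the pads hold the wing.
- stud_press (a joint): How far the fastener is pressed down, in m: 0 fully up, 0.007 the hard stop. Its spring takes 4 N to start and 2 N more per mm (14 N at 5 mm, 18 N at 7 mm). It turns only while pressed 5 mm or more, as a cross pin below must pass under two keepers.
- bush (a joint): Sinking, in m, of the steel bush (32 mm ring under the disc) that carries the fastener in the thin hatch: 0 at rest. It holds up to 22 N of downward push on the fastener; beyond that it gives 1 mm per 4 N, so at 26 N it has sunk 1 mm and counts as spoilt.
- stem (a joint): Twist, in rad, of the slim stem between the head and the cross pin: 0 at rest, 3 N m per rad, so the head (wing) stands at stud + stem. Turning freely it stays near 0; forced against a keeper or an end stop it winds up, and beyond 0.2 rad either way (0.6 N m) it counts as spoilt.
- keeper (a point): Point inside the extractor, under the hatch, on the fastener's axis (x -20, y -45, z 116 mm in its frame), amid the two steel keepers. At 85 to 100 degrees of turn they have a notch: let up there, the fastener rises to about 2.7 mm pressed and is caught, and cannot turn back. Let up part-way it stays at 5 mm. With the hatch open nothing catches.
- gouge_wide: Loose carving gouge, wooden handle 120 mm long and 28 mm thick with a 100 mm steel blade to its +x, on the table beside the extractor; leave alone. Origin under the handle's front end.
- gouge_fine: Loose thinner carving gouge, handle 110 mm long and 22 mm thick, blade 90 mm, on the table on the other side; leave alone.
- whetstone: Loose grey whetstone, 100 x 45 x 20 mm, lying on top of the extractor beside the hatch; leave alone. Origin under its centre.
- finial: Loose turned wooden finial, 44 mm wide, 77 mm high, upright on the table in front of the extractor; leave alone. Origin under its centre.
- offcut: Loose light wood block, 90 x 50 x 30 mm, on the table beside the extractor; leave alone. Origin under its centre.

How it is judged (in metres and radians):
On the way, in this order (a step that is already met when the one before it is completed fails the run):
1. the hatch is swung fully shut (value of joint hatch below 0.03 rad), for 0.2 s.
2. with the hatch shut, the fastener is turned past half way while pressed under the keepers (value of joint hatch below 0.03 rad and value of joint stud above 0.8 rad and value of joint stud_press above 0.004 m).
3. the cam has risen into its notch at the quarter turn (value of joint hatch below 0.03 rad and value of joint stud above 1.4 rad and value of joint stud_press between 0.002 and 0.004 m), for 0.2 s.
At the end, for the whole second after the job is handed in: The hatch is shut (under 0.03 rad), the fastener stands at the quarter turn (1.40 to 1.78 rad) and at rest, caught by its cam (pressed in by 2 to 4 mm with nothing touching it) (all of step 3 and value of joint stud below 1.78 rad and velocity of joint stud between -0.05 and 0.05 rad/s).
It fails at once if the fastener is pressed so hard (26 N) that its bush sinks into the hatch (value of joint bush above 0.001 m).
It fails at once if the fastener is forced round so hard (0.6 N m) that its stem is wrung (value of joint stem above 0.2 rad or value of joint stem below -0.2 rad).
It fails at once if a bystander is moved by more than 30 mm (distance of any of gouge_wide, gouge_fine, whetstone, finial, offcut from where it was at the start of the episode above 0.03 m).
It also fails if it takes over 45 s, if anything falls off the work surface, if the arm or the gripper's body presses on something with over 40 N, if the wrist force passes 120 N, or if a joint passes its speed limit or range.

### The arm

A 6-joint arm with a two-finger parallel gripper is mounted at the origin on the work surface. World frame = base frame: x ahead of the robot, y to its left, z up, the work surface at z = 0. Lengths are in m, angles in degrees, forces in N, time in s.
With the tool pointing down it reaches from about 0.375 to 0.9 m from the base axis. Payload 3.1 kg.
Tool frame: the origin (TCP) lies on the centre line of the jaws, within the pads' length; the fingertips stand 25 mm ahead of it and the grasp point (between the pads) lies 6 mm ahead of it; y points along the fingers, x is the direction in which the jaws open and shut, and the axes are right-handed (so a half turn about y gives the same grasp; the last joint's range is limited). The gripper opens to 87 mm and grips with 3 to 60 N. Pads are 19 mm wide; open, the fingers measure 117 mm over their backs; the gripper's body (75 mm by 190 mm) begins 51 mm behind the grasp point.
Start: joints at [-83.738, 30.224, 82.088, -0, 67.689, -10.227], TCP at [0.177, -0.599, 0.248] pointing down, gripper open.
Joint ranges: [-176.69, 176.69], [-43.24, 126.21], [12.49, 139.97], [-82, 262], [0, 151.66], [-163.58, 163.58]. Speed limits (degrees/s): [159.86, 159.86, 180, 180, 180, 180].

### API

Orientations are given as a 3x3 rotation matrix whose columns are the frame's x, y, z axes.
In Python, from rig import * gives the robot as it stands.
- The arm moves only by the tool play_rows, never from a script. Its argument "commands" is a list of rows, each a list of 2 entries, a list of its own where there are three numbers: the shift along the world's x, y, z in m, then the turn, a rotation vector about the world's x, y, z in rad. A call has 1 to 10 rows; each row is the pose to reach, as a shift and turn from the pose commanded when the call began; what a row does not reach only later rows make up. A row lasts 1/8 s, in which the tool goes at most 62.5 mm and 10.7 degrees, less where a joint would pass 70% of its speed; a pose out of reach is approached as far as the arm can. A call with a gripper value outside its range is refused whole. "gripper" is the finger opening in m, from 0 to 0.087, set as the call begins (left out, the last holds). The fingers move at their own pace and stop on an object; the grip force is fixed at half the most. Time passes only in rows, so rows that repeat a pose let the fingers close. It gives the time, the measured TCP pose, the force and the opening at its end, in the units of the state.
- read_state(): the state, without advancing time (a new reading comes with each control period).
- capture(name): name is "scene" or "top" or "wrist"; returns a dict with "frame" (400x640x3 uint8, red, green, blue), "depth" (400x640 float32, m along the optical axis (not along the pixel's ray), 0 where there is no reading), "mtx" (3x3 intrinsics, pixels), "cam_to_world" (4x4, takes a point from camera to world coordinates); the wrist camera has in their place "hand_eye" (4x4, takes a point from camera to tool coordinates, whose origin is the TCP and whose axes are the tool frame's). Camera axes: x right, y down, z forward; pixel columns grow to the right and rows downward; lengths in m; the calibration is good to about 2 mm. A picture is of the moment at which its call begins: read the wrist's pose just before it.
- hand_in(): hands the job in, once; it reports no verdict.
The state is a dict: "time_s": time; "joint_positions": joint angles; "qvel": joint speeds; "tau": joint torques, N m; "position": TCP position; "tcp_rot": TCP orientation; "force": force on the tool from outside, world axes, zero at the start; "moment": the same for the moment, N m; "opening": opening from 0.0 (shut) to 1.0 (fully open).
Only numpy, scipy, OpenCV 4.12 (cv2) and the standard library are available. Lean on these libraries where they do the work, as an engineer would, in place of code of your own. Each camera call takes 0.05 s, during which the arm holds its last target. There are 200 camera calls.

## Working session

There is one attempt and no reset: what is moved stays moved. The work goes in short steps, Python scripts to look and compute and a tool call to move; the robot and the scene stay as the last step left them, time stands still between calls to the robot, and variables do not carry over. Pictures are saved under pics/ and viewed, about 8 in all and at most 12, crops included, and the job is handed in when it is done.

Besides the shell and the picture viewer there is one more tool, called after "Request:" by a JSON object that holds its "api" and its "payload". play_rows: Moves the arm, as the interface text tells. Its arguments: {"type":"object","properties":{"commands":{"type":"array"},"gripper":{"type":"number"}},"required":["commands"]}

```bash
mkdir -p pics; ls
cat > h.py <<'E'
from rig import *
import numpy as np, cv2
def grab(n):
    s=read_state(); c=capture(n)
    if n=='wrist':
        T=np.eye(4);T[:3,:3]=s['tcp_rot'];T[:3,3]=s['position'];M=T@c['hand_eye']
    else: M=c['cam_to_world']
    d=c['depth'];K=c['mtx'];v,u=np.mgrid[:d.shape[0],:d.shape[1]]
    P=np.stack([(u-K[0,2])/K[0,0]*d,(v-K[1,2])/K[1,1]*d,d],-1)@M[:3,:3].T+M[:3,3]
    P[d==0]=np.nan
    return c['frame'],P,M,K
def save(f,n): cv2.imwrite('pics/'+n,f[:,:,::-1])
E
python3 - <<'E'
from h import *
s=read_state();print(s)
F=[]
for n in('scene','top'):
    f,P,M,K=grab(n);F.append(f);np.savez(n,f=f,P=P,M=M,K=K);print(n,M.round(3),K)
save(cv2.resize(np.vstack(F),(640,800))[:, :] if 0 else F[0],'scene.png');save(F[1],'top.png')
E
```

```text
pics
{'time_s': 0.0, 'joint_positions': array([-8.37371027e+01,  3.02789958e+01,  8.21561475e+01,  7.89360560e-04,
        6.76895737e+01, -1.02273220e+01]), 'qvel': array([ 0.07018   , -0.00158589,  0.05637024, -0.0533621 , -0.02834574,
       -0.0235387 ]), 'tau': array([-3.38836116e-04, -4.40041780e+01, -1.76589721e+01,  6.32948452e-02,
        5.81247511e-02, -1.76362405e-04]), 'position': array([ 0.17736352, -0.59859771,  0.24657259]), 'tcp_rot': array([[ 2.83846397e-01, -2.24790139e-04,  9.58869737e-01],
       [-9.58867376e-01,  2.16511854e-03,  2.83846206e-01],
       [-2.13987247e-03, -9.99997631e-01,  3.99017166e-04]]), 'force': array([0.48056385, 0.56604156, 0.70159705]), 'moment': array([ 0.01407671, -0.00577645, -0.00497417]), 'opening': 0.999140709389801}
scene [[-0.565  0.485 -0.668  1.21 ]
 [ 0.825  0.339 -0.452  0.456]
 [ 0.007 -0.806 -0.592  0.696]
 [ 0.     0.     0.     1.   ]] [[419.74433855   0.         317.97061163]
 [  0.         419.74433855 203.41363432]
 [  0.           0.           1.        ]]
top [[-0.024 -0.983  0.182  0.4  ]
 [-1.     0.025  0.003  0.006]
 [-0.007 -0.182 -0.983  1.019]
 [ 0.     0.     0.     1.   ]] [[402.07828974   0.         317.00719024]
 [  0.         402.07828974 202.0039596 ]
 [  0.           0.           1.        ]]
```

View pics/scene.png

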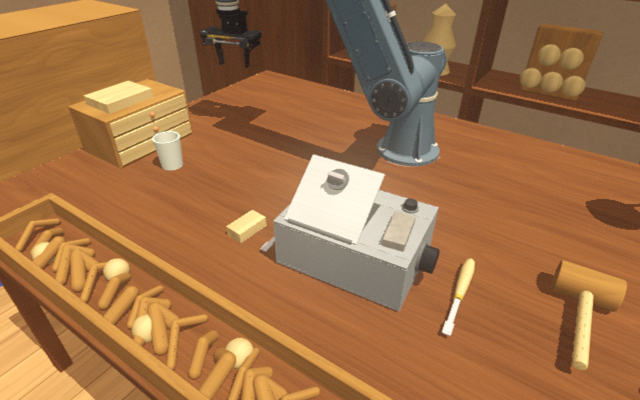

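View pics/top.png

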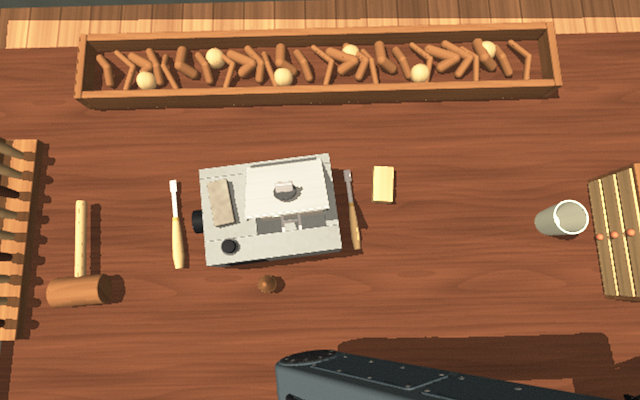

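The scene view shows the hatch standing open, hinged on the far side. In the top view the extractor spans about u 200–340, v 155–265, with the wing near (286,188) on the hatch, the whetstone at (221,201), the finial at (268,284) and a gouge on each side.

Run:
```python
from h import *
a=np.load('top.npz');P=a['P'];b=np.load('scene.npz');Q=b['P']
roi=np.zeros(P.shape[:2],bool);roi[145:275,190:350]=1
m=roi&(P[...,2]>.115)&(P[...,2]<.137)
print('n',m.sum(),np.median(P[m],0))
pts=P[roi&(P[...,2]>.1)][:,:2].astype(np.float32)
r=cv2.minAreaRect(pts*1000);print('all>0.1',r)
r=cv2.minAreaRect(P[m][:,:2].astype(np.float32)*1000);print('top',r,cv2.boxPoints(r))
# hatch plane: white points above .15 both views
for X,ro in((P,roi),(Q,np.ones(Q.shape[:2],bool))):
    mm=ro&(X[...,2]>.15)&(X[...,2]<.30)&(X[...,0]>.4)&(X[...,0]<.8)&(abs(X[...,1])<.3)
    p=X[mm]
    for _ in range(4):
        c=p.mean(0);U,S,V=np.linalg.svd(p-c,full_matrices=False);n=V[2]*np.sign(V[2][2]);d=(X[mm]-c)@n;p=X[mm][abs(d)<.004]
    print('hatch',len(p),mm.sum(),c,n,np.degrees(np.arccos(n[2])),np.arccos(n[2]),'az',np.degrees(np.arctan2(n[1],n[0])))
    q=X[mm][(d>.015)&(d<.05)];print('head',len(q),np.median(q,0),d.max(),q.min(0),q.max(0))
    pp=p[:,:]; print(cv2.boxPoints(cv2.minAreaRect(pp[:,:2].astype(np.float32)*1000)))
```

```text
n 6586 [0.49971337 0.15661155 0.13117287]
all>0.1 ((551.0481567382812, 132.71481323242188), (221.610107421875, 333.2458801269531), 6.121817111968994)
top ((553.3798217773438, 116.73527526855469), (220.4104766845703, 300.8190612792969), 6.006201267242432) [[428.04126  254.7877  ]
 [459.51782  -44.38005 ]
 [678.7184   -21.317154]
 [647.2418   277.8506  ]]
hatch 1338 4332 [0.57704528 0.07892655 0.19088671] [0.56615251 0.16650296 0.80730917] 36.166142896169916 0.6312182712849227 az 16.38837767671968
head 352 [0.57265261 0.0734883  0.22775153] 0.041565825006773555 [0.55199264 0.05043465 0.20954979] [0.5886826  0.09597566 0.23829828]
[[498.94568   233.82857  ]
 [534.49084    -3.0230207]
 [647.9375     14.002304 ]
 [612.39233   250.8539   ]]
hatch 4211 5121 [0.58583952 0.08419657 0.1859298 ] [0.58699426 0.0749379  0.80611541] 36.281886073319264 0.6332383708128979 az 7.275241024746084
head 371 [0.58251067 0.07643295 0.22122961] 0.04063990794754377 [0.55532441 0.05081245 0.20129931] [0.59362138 0.09646712 0.23759414]
[[506.0296    239.46387  ]
 [534.82074   -17.439884 ]
 [650.63873    -4.4601746]
 [621.8476    252.44357  ]]
```

Request:
{"api": "play_rows", "payload": {"commands": [[[0.028,0.048,0.02],[0,0,0.139]],[[0.057,0.096,0.04],[0,0,0.278]],[[0.085,0.144,0.06],[0,0,0.417]],[[0.113,0.192,0.08],[0,0,0.556]],[[0.141,0.24,0.08],[0,0,0.695]],[[0.17,0.288,0.08],[0,0,0.834]],[[0.198,0.336,0.08],[0,0,0.973]],[[0.227,0.384,0.08],[0,0,1.112]],[[0.255,0.432,0.08],[0,0,1.25]],[[0.283,0.48,0.08],[0,0,1.388]]], "gripper": 0.0}}

```text
time_s: 1.35
position: [0.461, -0.1175, 0.3274]
tcp_rot: [[0.994, -0.0, -0.109], [0.109, 0.0, 0.994], [-0.0, -1.0, 0.0]]
force: [1.4, -0.8, -0.0]
opening: 0.014
```

Request:
{"api": "play_rows", "payload": {"commands": [[[0.026,0.045,0],[0,0,0]],[[0.053,0.09,0],[0,0,0]],[[0.079,0.134,0],[0,0,0]],[[0.079,0.134,-0.04],[0,0,0]],[[0.079,0.134,-0.06],[0,0,0]],[[0.079,0.134,-0.06],[0,0,0]]]}}

```text
time_s: 2.1
position: [0.538, 0.0152, 0.2656]
tcp_rot: [[0.994, -0.005, -0.105], [0.105, 0.001, 0.994], [-0.005, -1.0, 0.001]]
force: [-0.7, 0.1, -0.0]
opening: 0.006
```

Request:
{"api": "play_rows", "payload": {"commands": [[[0,0,-0.01],[0,0,0]],[[0,0,-0.02],[0,0,0]],[[0,0,-0.03],[0,0,0]],[[0,0,-0.04],[0,0,0]],[[0,0,-0.05],[0,0,0]],[[0,0,-0.06],[0,0,0]],[[0,0,-0.07],[0,0,0]],[[0,0,-0.08],[0,0,0]],[[0,0,-0.09],[0,0,0]],[[0,0,-0.098],[0,0,0]]]}}

```text
time_s: 3.35
position: [0.5393, 0.0148, 0.1688]
tcp_rot: [[0.994, -0.0, -0.105], [0.105, 0.0, 0.994], [-0.0, -1.0, 0.0]]
force: [0.3, -0.6, 0.1]
opening: 0.003
```

Request:
{"api": "play_rows", "payload": {"commands": [[[0,0,-0.003],[0,0,0]],[[0,0,-0.006],[0,0,0]],[[0,0,-0.008],[0,0,0]],[[0,0,-0.008],[0,0,0]]]}}

```text
time_s: 3.85
position: [0.5395, 0.0147, 0.1617]
tcp_rot: [[0.994, 0.0, -0.105], [0.105, -0.0, 0.994], [0.0, -1.0, -0.0]]
force: [-0.3, -0.2, -0.3]
opening: 0.007
```

Run:
```python
from h import *
print(read_state()['force'],read_state()['tau'])
f,P,M,K=grab('scene');save(cv2.resize(f[120:320,240:460],None,fx=2.5,fy=2.5),'s2.png')
```

```text
[-0.30524193 -0.22417018 -0.30633739] [-6.98402786e-03 -3.91557884e+01 -1.26250514e+01  4.90316679e-02
  4.35464422e-02  6.15349154e-05]
```

View pics/s2.png

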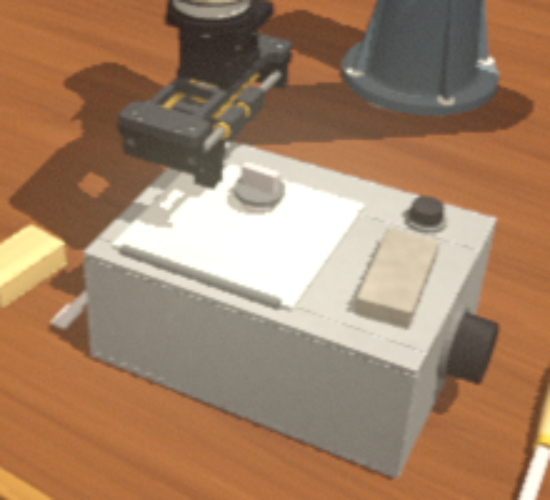

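The view shows the hatch lying nearly flat under the closed fingers (200,180), with the wing along the hinge line at (260,180). I'll press on until it meets the dead stop.

Request:
{"api": "play_rows", "payload": {"commands": [[[0,0,-0.002],[0,0,0]],[[0,0,-0.002],[0,0,0]],[[0,0,-0.003],[0,0,0]],[[0,0,-0.003],[0,0,0]]]}}

```text
time_s: 4.4
position: [0.5397, 0.0147, 0.1612]
tcp_rot: [[0.994, 0.002, -0.105], [0.105, -0.001, 0.994], [0.002, -1.0, -0.001]]
force: [-4.2, 0.4, 17.0]
opening: 0.006
```

Request:
{"api": "play_rows", "payload": {"commands": [[[0,0,0.03],[0,0,0]],[[0,0,0.07],[0,0,0]],[[0,0,0.11],[0,0,0]],[[0,0.03,0.14],[0,0,0]],[[0,0.055,0.14],[0,0,0]],[[0,0.055,0.14],[0,0,0]],[[0,0.055,0.14],[0,0,0]]], "gripper": 0.06}}

```text
time_s: 5.28
position: [0.5391, 0.0693, 0.2982]
tcp_rot: [[0.994, -0.001, -0.105], [0.105, -0.001, 0.994], [-0.001, -1.0, -0.0]]
force: [-0.4, 0.4, 0.0]
opening: 0.665
```

Run:
```python
from h import *
f,P,M,K=grab('wrist');np.savez('w',f=f,P=P,M=M,K=K);save(f,'w1.png')
m=np.isfinite(P[...,2])&(abs(P[...,0]-.538)<.06)&(abs(P[...,1]-.07)<.06)
print(np.histogram(P[m][:,2],bins=np.arange(.12,.21,.004)))
```

```text
(array([   0,    6, 1546, 4775, 3866,    0,    0,   24, 1249,   10,    4,
         12,   10,  367,    0,    0,    0,    0,    0,    0,    0,    0]), array([0.12 , 0.124, 0.128, 0.132, 0.136, 0.14 , 0.144, 0.148, 0.152,
       0.156, 0.16 , 0.164, 0.168, 0.172, 0.176, 0.18 , 0.184, 0.188,
       0.192, 0.196, 0.2  , 0.204, 0.208]))
```

View pics/w1.png

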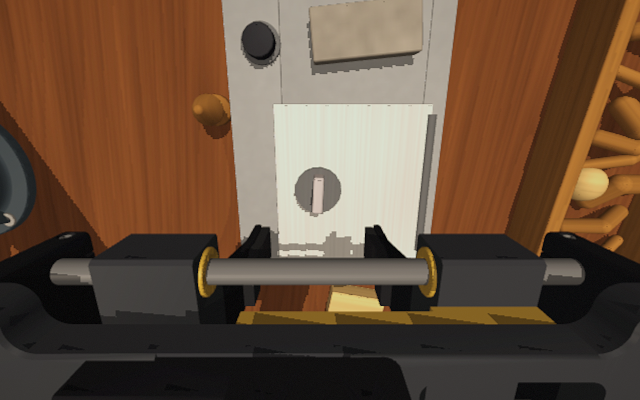

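The wrist view shows the disc around (318,189) with its wing near vertical in the image, and the hatch shut (275–432, 104–255). The jaws open along image columns.

Run:
```python
from h import *
a=np.load('w.npz');P=a['P'];f=a['f']
m=np.zeros(P.shape[:2],bool);m[150:225,280:360]=1
z=P[...,2]
for n,lo,hi in(('disc',.147,.16),('wing',.168,.18),('both',.147,.18)):
    k=m&(z>lo)&(z<hi);p=P[k];print(n,k.sum(),np.median(p[:,2]),p[:,:2].mean(0))
    print('  rect',cv2.minAreaRect(p[:,:2].astype(np.float32)*1000),'circ',cv2.minEnclosingCircle(p[:,:2].astype(np.float32)*1000))
# hatch edges: white mask
w=np.zeros(P.shape[:2],bool);w[95:235,265:445]=1
k=w&(f.min(2)>190)&(z<.142);p=P[k][:,:2].astype(np.float32)*1000
r=cv2.minAreaRect(p);print('hatch',r,'\n',cv2.boxPoints(r),np.median(z[k]))
```

```text
disc 1283 0.1539749546907327 [0.54029911 0.07213934]
  rect ((540.4495239257812, 70.6324462890625), (46.998714447021484, 46.37419891357422), 4.513820171356201) circ ((540.418212890625, 70.07806396484375), 23.90534019470215)
wing 377 0.17384277614000088 [0.54041038 0.07132983]
  rect ((540.457275390625, 70.61473083496094), (9.933540344238281, 34.98463439941406), 3.5539097785949707) circ ((540.6928100585938, 70.59489440917969), 17.80014991760254)
both 1676 0.15426860504202491 [0.54031473 0.07210409]
  rect ((540.4495239257812, 70.6324462890625), (46.998714447021484, 46.37419891357422), 4.513820171356201) circ ((540.418212890625, 70.07806396484375), 23.90534019470215)
hatch ((573.2445068359375, 87.43754577636719), (158.1471710205078, 140.75131225585938), 6.145371913909912) 
 [[487.0915   148.94385 ]
 [502.15912    9.001367]
 [659.3975    25.931244]
 [644.3299   165.87372 ]] 0.13591855975151115
```

Request:
{"api": "play_rows", "payload": {"commands": [[[0.001,0.001,0],[0,0,-0.03]],[[0.001,0.001,-0.02],[0,0,-0.03]],[[0.001,0.001,-0.04],[0,0,-0.03]],[[0.001,0.001,-0.06],[0,0,-0.03]],[[0.001,0.001,-0.075],[0,0,-0.03]],[[0.001,0.001,-0.085],[0,0,-0.03]],[[0.001,0.001,-0.085],[0,0,-0.03]],[[0.001,0.001,-0.085],[0,0,-0.03]]], "gripper": 0.02}}

```text
time_s: 6.32
position: [0.5409, 0.0707, 0.2141]
tcp_rot: [[0.997, 0.001, -0.075], [0.075, -0.0, 0.997], [0.001, -1.0, -0.0]]
force: [-0.0, 0.3, -0.6]
opening: 0.232
```

Run:
```python
from h import *
f,P,M,K=grab('wrist');save(cv2.resize(f[130:330,200:440],None,fx=2.5,fy=2.5),'w2.png')
s=read_state();print(s['position'],s['tcp_rot'],s['opening']*87)
h=np.linalg.inv(M)
for n,p in(('stud',[.5404,.0706,.154]),('tip',s['position']-[0,0,.025])):
    q=h[:3,:3]@p+h[:3,3];print(n,(K@q/q[2])[:2],((K@q/q[2])[:2]-[200,130])*2.5)
```

```text
[0.54096102 0.0706965  0.2142041 ] [[ 9.97191829e-01  1.48289952e-03 -7.48749381e-02]
 [ 7.48752205e-02 -1.35790193e-04  9.97192902e-01]
 [ 1.46856960e-03 -9.99998891e-01 -2.46441300e-04]] 20.100320740048385
stud [315.62596288 220.55040368] [289.06490719 226.3760092 ]
tip [316.38807441 240.99032283] [290.97018603 277.47580708]
```

View pics/w2.png

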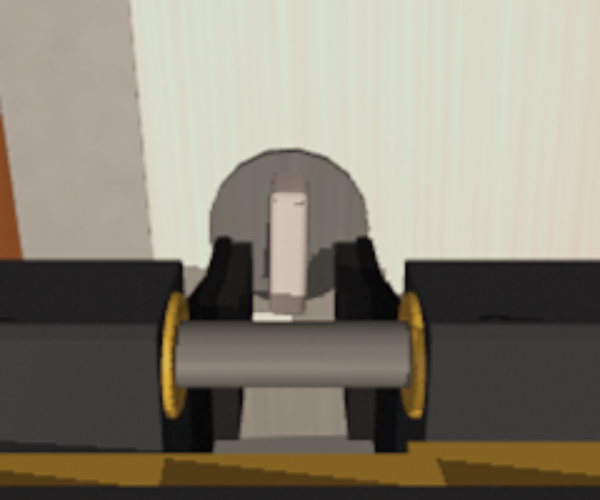

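The picture shows the wing (290,240) centred between the fingers (250 and 335) over the disc. Next I'll descend and feel for the disc.

Request:
{"api": "play_rows", "payload": {"commands": [[[0,0,-0.012],[0,0,0]],[[0,0,-0.022],[0,0,0]],[[0,0,-0.029],[0,0,0]],[[0,0,-0.032],[0,0,0]],[[0,0,-0.033],[0,0,0]],[[0,0,-0.033],[0,0,0]]]}}

```text
time_s: 7.12
position: [0.5406, 0.0707, 0.1807]
tcp_rot: [[0.997, 0.0, -0.075], [0.075, -0.0, 0.997], [0.0, -1.0, -0.0]]
force: [-0.5, -0.3, -0.2]
opening: 0.227
```

Request:
{"api": "play_rows", "payload": {"commands": [[[0,0,-0.001],[0,0,0]],[[0,0,-0.001],[0,0,0]]]}}

```text
time_s: 7.38
position: [0.5405, 0.0708, 0.1797]
tcp_rot: [[0.997, 0.0, -0.075], [0.075, 0.0, 0.997], [0.0, -1.0, -0.0]]
force: [0.3, 1.0, 0.2]
opening: 0.231
```

Request:
{"api": "play_rows", "payload": {"commands": [[[0,0,-0.001],[0,0,0]],[[0,0,-0.001],[0,0,0]]]}}

```text
time_s: 7.62
position: [0.5406, 0.0707, 0.179]
tcp_rot: [[0.997, 0.0, -0.075], [0.075, -0.0, 0.997], [0.0, -1.0, -0.0]]
force: [-0.1, 0.3, 3.7]
opening: 0.236
```

Request:
{"api": "play_rows", "payload": {"commands": [[[0,0,-0.001],[0,0,0]],[[0,0,-0.001],[0,0,0]]]}}

```text
time_s: 7.88
position: [0.5406, 0.0707, 0.1779]
tcp_rot: [[0.997, 0.001, -0.075], [0.075, -0.0, 0.997], [0.0, -1.0, -0.0]]
force: [-0.7, 0.4, 5.7]
opening: 0.227
```

Request:
{"api": "play_rows", "payload": {"commands": [[[0,0,0],[0,0,0]],[[0,0,0],[0,0,0]],[[0,0,0],[0,0,0]],[[0,0,0],[0,0,0]],[[0,0,0],[0,0,0]],[[0,0,0],[0,0,0]]], "gripper": 0.0}}

```text
time_s: 8.62
position: [0.5398, 0.0707, 0.1778]
tcp_rot: [[0.997, -0.001, -0.075], [0.075, -0.0, 0.997], [-0.001, -1.0, 0.0]]
force: [-2.5, 0.6, 5.6]
opening: 0.112
```

```bash
python3 -c "
from h import *
s=read_state();print(s['position'],s['force'],s['moment'],s['opening']*87)"
```

```text
[0.53976067 0.07074425 0.17777542] [-2.49813609  0.55603969  5.55910181] [-0.08597839  0.33238403  0.00337098] 9.725572911047461
```

Request:
{"api": "play_rows", "payload": {"commands": [[[-0.001,0,-0.001],[0,0,0]],[[-0.001,0,-0.002],[0,0,0]],[[-0.001,0,-0.003],[0,0,0]],[[-0.001,0,-0.003],[0,0,0]]]}}

```text
time_s: 9.12
position: [0.5396, 0.0707, 0.1756]
tcp_rot: [[0.997, 0.001, -0.075], [0.075, -0.0, 0.997], [0.001, -1.0, -0.0]]
force: [-3.0, -0.5, 10.2]
opening: 0.113
```

Request:
{"api": "play_rows", "payload": {"commands": [[[0,0,-0.001],[0,0,0]],[[0,0,-0.002],[0,0,0]],[[0,0,-0.002],[0,0,0]]]}}

```text
time_s: 9.5
position: [0.5397, 0.0707, 0.1741]
tcp_rot: [[0.997, 0.001, -0.075], [0.075, -0.0, 0.997], [0.001, -1.0, -0.0]]
force: [-2.8, -0.1, 14.0]
opening: 0.112
```

Request:
{"api": "play_rows", "payload": {"commands": [[[0,0,-0.001],[0,0,0]],[[0,0,-0.0015],[0,0,0]],[[0,0,-0.0015],[0,0,0]]]}}

```text
time_s: 9.88
position: [0.5397, 0.0707, 0.173]
tcp_rot: [[0.997, 0.001, -0.075], [0.075, -0.0, 0.997], [0.001, -1.0, -0.0]]
force: [-3.6, 0.6, 14.1]
opening: 0.108
```

Request:
{"api": "play_rows", "payload": {"commands": [[[0,0,0],[0,0,-0.06]],[[0,0,0],[0,0,-0.12]],[[0,0,0],[0,0,-0.18]],[[0,0,0],[0,0,-0.18]]]}}

```text
time_s: 10.38
position: [0.5398, 0.0707, 0.173]
tcp_rot: [[0.994, 0.002, 0.105], [-0.105, -0.0, 0.994], [0.002, -1.0, -0.0]]
force: [-3.0, 0.4, 14.5]
opening: 0.116
```

```bash
python3 -c "
from h import *
s=read_state();print(s['position'],s['force'],s['moment'],s['opening']*87)"
```

```text
[0.53984458 0.0707017  0.17302708] [-3.01707317  0.36137764 14.51672836] [ 0.00120207  0.54660312 -0.0249271 ] 10.129399060847295
```

Request:
{"api": "play_rows", "payload": {"commands": [[[0,0,0],[0,0,-0.08]],[[0,0,0],[0,0,-0.16]],[[0,0,0],[0,0,-0.24]],[[0,0,0],[0,0,-0.32]],[[0,0,0],[0,0,-0.4]],[[0,0,0],[0,0,-0.48]],[[0,0,0],[0,0,-0.56]],[[0,0,0],[0,0,-0.64]],[[0,0,0],[0,0,-0.7]],[[0,0,0],[0,0,-0.7]]]}}

```text
time_s: 11.62
position: [0.5403, 0.0705, 0.1731]
tcp_rot: [[0.693, 0.003, 0.721], [-0.721, -0.001, 0.693], [0.002, -1.0, 0.002]]
force: [-3.2, -0.1, 14.1]
opening: 0.115
```

```bash
python3 -c "
from h import *
s=read_state();print(s['position'],s['force'],s['moment'],s['opening']*87)"
```

```text
[0.54031783 0.07049295 0.17311622] [-3.21497105 -0.06436003 14.06488792] [-0.06935095  0.53257597 -0.00409728] 10.022919923150413
```

Request:
{"api": "play_rows", "payload": {"commands": [[[0,0,0],[0,0,-0.08]],[[0,0,0],[0,0,-0.16]],[[0,0,0],[0,0,-0.24]],[[0,0,0],[0,0,-0.32]],[[0,0,0],[0,0,-0.4]],[[0,0,0],[0,0,-0.48]],[[0,0,0],[0,0,-0.56]],[[0,0,0],[0,0,-0.64]],[[0,0,0],[0,0,-0.7]],[[0,0,0],[0,0,-0.7]]]}}

```text
time_s: 12.88
position: [0.5405, 0.07, 0.1732]
tcp_rot: [[0.066, 0.003, 0.998], [-0.998, -0.002, 0.066], [0.002, -1.0, 0.003]]
force: [-3.0, -2.5, 13.9]
opening: 0.116
```

```bash
python3 -c "
from h import *
s=read_state();print(s['position'],s['force'],s['moment'],s['opening']*87,s['joint_positions'])"
```

```text
[0.54052369 0.06998498 0.17316011] [-3.04464671 -2.47919593 13.94713593] [-0.31557758  0.4769991   0.03884266] 10.100712315749437 [-4.33093372 29.9123282  97.89234484 -0.10267659 52.00525546 81.94558559]
```

Request:
{"api": "play_rows", "payload": {"commands": [[[0,0,0.001],[0,0,0]],[[0,0,0.002],[0,0,0]],[[0,0,0.003],[0,0,0]],[[0,0,0.004],[0,0,0]],[[0,0,0.005],[0,0,0]],[[0,0,0.005],[0,0,0]]]}}

```text
time_s: 13.62
position: [0.5404, 0.0701, 0.1765]
tcp_rot: [[0.066, 0.002, 0.998], [-0.998, -0.001, 0.066], [0.001, -1.0, 0.002]]
force: [0.3, -1.9, 5.4]
opening: 0.113
```

Request:
{"api": "play_rows", "payload": {"commands": [[[0,0,0.001],[0,0,0]],[[0,0,0.001],[0,0,0]],[[0,0,0.001],[0,0,0]],[[0,0,0.001],[0,0,0]]], "gripper": 0.022}}

```text
time_s: 14.12
position: [0.5391, 0.0709, 0.1767]
tcp_rot: [[0.066, -0.001, 0.998], [-0.998, 0.0, 0.066], [-0.0, -1.0, -0.001]]
force: [-0.1, 0.5, 0.1]
opening: 0.25
```

Request:
{"api": "play_rows", "payload": {"commands": [[[0,0,0.003],[0,0,0]],[[0,0,0.01],[0,0,0]],[[0,0,0.03],[0,0,0]],[[0,0,0.06],[0,0,0]],[[0,0,0.09],[0,0,0]],[[0,0,0.12],[0,0,0]],[[0,0,0.12],[0,0,0]]]}}

```text
time_s: 15.0
position: [0.5409, 0.0707, 0.2999]
tcp_rot: [[0.066, 0.007, 0.998], [-0.998, -0.0, 0.066], [0.001, -1.0, 0.006]]
force: [-0.1, 0.2, -0.0]
opening: 0.254
```

Run:
```python
from h import *
f,P,M,K=grab('wrist');save(f,'w3.png');z=P[...,2]
near=(np.hypot(P[...,0]-.540,P[...,1]-.0705)<.035)
for n,lo,hi in(('disc',.146,.158),('wing',.162,.18)):
    p=P[near&(z>lo)&(z<hi)];print(n,len(p),np.median(p[:,2]))
    if len(p)>9:print(cv2.minAreaRect(p[:,:2].astype(np.float32)*1000))
k=near&(z<.142);print('hatch z',np.median(z[k]))
s=read_state();print(s['position'],s['time_s'])
f2,Q,_,_=grab('top');a=np.load('top.npz')
save(np.vstack([f[60:260,180:500],f2[140:310,150:470]]),'chk.png')
```

```text
disc 1238 0.15121088285405662
((541.0728149414062, 68.67312622070312), (46.23249053955078, 46.7293815612793), 3.2679972648620605)
wing 364 0.17092862355230876
((540.3123779296875, 68.78681182861328), (36.15234375, 8.902233123779297), 4.149148464202881)
hatch z 0.13582890059643116
[0.53976376 0.07072701 0.29804319] 15.05
```

View pics/chk.png

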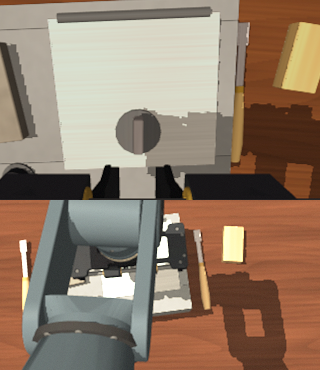

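The disc sits 2.8 mm lower than before, which matches the caught position. The wing has turned about 90° and is square to the hinge, the hatch is flat at z 0.136, and the bystanders in view are where they were.

```bash
python3 -c "
from rig import *
print(hand_in())"
```

```text
the job is handed in; nothing more can be done
None
```

The hatch is shut and the fastener is caught at its quarter turn, and I handed the job in at about 15 s of the 45 s allowed.

- **Hatch:** I pushed it down with closed fingers until it met the dead stop, at about 17 N. On the last look it lay flat, with its top face at z 0.136 m.
- **Fastener:** I felt for the disc on either side of the wing and found it about 1 mm above its nominal height. I gripped the wing and pressed about 6 mm. Readings while pressing peaked at 14.5 N, well under the limit. I then turned it about 90° clockwise at nearly zero torque, eased off, opened the fingers and lifted clear.
- **Last checks:** with nothing touching it, the disc stood 2.8 mm lower than at the start, against about 2.7 mm expected when caught. The wing had turned about 90.6°.
- **What I could not confirm:** at full press the wrist read about 14 N, where the spring figures predict about 16 N at that depth. A side moment of about 0.5 N m also showed during the turn. Neither affected the result. In the last pictures the arm hid the finial and most of the whetstone. The gouges and the offcut were where they began.

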